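# Free the child-safety catch and fit the slicing blade to the vegetable slicer

## Task

The slicing blade is kept in a rack on the inside of the cupboard door, which stands ajar against its child-safety catch: reach into the gap above, hold the catch arm down while you draw the door past it, then swing the door wide open and leave it open. Lift the blade out, lay it down flat on the chopping board with its steel cutting edge up and let go of it; then pick it up again and lay it, the same face up, into the opening of the slicer so that its notch drops over the single pin and it lies flat and level on the rails. Do not drop the blade and do not shift the things standing around.

Things in the scene. Friction and masses are not known exactly. Their poses are not given: they have to be found in the camera images.
- cupboard: Small oak worktop cupboard, 150 deep (x), 200 wide (y), 196 mm high, fixed to the worktop. Origin: centre of its underside on the worktop; its front, 75 mm from the origin, faces its own -x (towards the robot). Its roof is flat and closed.
- cupboard_door (a joint): Oak door, 196 wide, 16 thick, hinged on its left (+y) side. Angle in rad: 0 closed, grows as it swings out towards the robot, at most 1.75. It starts ajar at about 0.25; the catch stops it at about 0.27. It turns easily (0.04 N m friction) and stays where it is left. A dark knob stands 30 mm off its front, 100 mm above the worktop, 172 mm from the hinge.
- door_hinge (a point): Point on the hinge axis level with the door's top edge, 194 mm above the worktop (the lower edge is 12 mm above it). It turns with the door: its -y axis runs along the door to the free edge, its +x axis points out of the inner face. The inner face lies at x = 0 of this frame, the front face at x = -16 mm.
- door_edge (a point): Top of the free edge of the door, in the middle of its thickness; same axes as door_hinge.
- catch (a joint): White sprung catch on the door's inner face: its arm (16 wide, 9 thick, 66 mm long) reaches back and its upturned end hooks behind a strike under the cupboard's front edge. Angle in rad: 0 up, grows as the arm is pressed down, stop at 0.24 (16 mm down). It is clear of the strike from 0.14 (10 mm down) and must stay so while the door passes from 0.27 to 0.40. Pressing takes 2 to 5 N.
- catch_pad (a point): Place to press, on the upper side of the catch arm, 22 mm behind the door's inner face, 162 mm from the hinge, 28 mm below the door's top edge. With the door ajar the arm is bare from above here, in a gap of about 42 mm between the door's inner face and the cupboard's front edge. It moves along with the door.
- slicer_blade: Slicing insert: grey plastic plate 110 x 56 x 10 mm (x, y, z), 90 g, a steel cutting edge set across its upper (+z) face. Origin: centre of its underside. At the start it stands on a long side (its y up) in a white trough on the inside of the door, +z face away from the door, +x end towards the hinge, its middle plane 45 mm from the inner face, its top edge 18 mm below the door's.
- notch (a point): Middle of the U-shaped notch (11 mm wide, 16 mm deep) in the blade's +x end, at its underside: x = 47, y = 10, z = 0 mm in the blade's frame; same axes as the blade. The notch is 10 mm off the middle, so the blade fits only face up.
- chopping_board: Wooden chopping board, 250 (x) x 415 (y) x 23 mm, fixed on the worktop. Origin: centre of its underside. Its left half (+y) is bare but for a bulb of garlic near the far left corner; the slicer stands on its right half.
- slicer: Vegetable slicer, fixed on the board: two white rails (50 mm over both, top 40 mm above the board) and steel plates at both ends, tops 50 mm above the board. The opening between the plates is 116 mm long (x = -58 to 58 mm), open at both sides for the fingers. Origin: on the board below the middle of the opening; x runs away from the handle. Home, the blade's x axis points along it.
- pin (a point): Foot of the steel locating pin, 7 mm in diameter and 8 mm high, near the far end of the opening: x = 47, y = 10, z = 40 mm in the slicer's frame (level with the rails' top).
- apple: Red apple, 70 mm, on the worktop right of the board. Leave alone.
- onion: Onion, 75 mm, on the worktop right of the board. Leave alone.
- spice_jar: Spice jar with a black cap, 41 x 105 mm, behind the board, right of the cupboard. Leave alone.
- salt_shaker: Glass salt shaker, 44 x 90 mm, behind the board. Leave alone.
- short_tin: Flat tin, 86 x 40 mm, behind the board. Leave alone.
- rack (a point): Middle of the trough's floor, 120 mm above the worktop, on the inside of the door (80 mm from the hinge, 45 mm from the inner face); same axes as door_hinge. The trough is 13 mm wide with walls 25 mm high and turns with the door.
- garlic: Bulb of garlic, 50 mm, on the board near its far left corner. Leave alone.

How it is judged:
By the outcome, as a careful person would: the job done as asked, in the order asked, and still so for the second after the job is handed in, with the robot touching nothing.
It also fails if it takes over 72 s, if anything falls off the work surface, if the arm or the gripper's body presses on something with over 40 N, if the wrist force passes 120 N, or if a joint passes its speed limit or range.

## Robot

A 6-joint arm with a two-finger parallel gripper is mounted at the origin on a cart in front of the work surface, level with it; the furniture and walls round the work are solid. World frame = base frame: x ahead of the robot, y to its left, z up, the work surface at z = 0. Lengths are in m, angles in rad, forces in N, time in s.
With the tool pointing down it reaches from about 0.3 to 0.775 m from the base axis. Payload 14.6 kg.
Tool frame: the origin (TCP) lies on the centre line of the jaws, within the pads' length; the fingertips stand 11 mm ahead of it and the grasp point (between the pads) lies 8 mm behind it (ctrl.finger_overhang is the distance from the TCP to the fingertips, in m); z points along the fingers, y is the line along which they close (so a half turn about z gives the same grasp; the last joint's range is limited). The gripper opens to 94 mm and grips with 3 to 60 N. Pads are 16 mm wide; open, the fingers measure 119 mm over their backs; the gripper's body (75 mm by 177 mm) begins 78 mm behind the grasp point.
Start: joints at [-1.347, 0.3, 1.521, -0, 1.321, -0.067], TCP at [0.158, -0.527, 0.216] pointing down, gripper open.
Joint ranges: [-3.03, 3.03], [-0.79, 2.21], [0.23, 2.52], [-1.04, 4.18], [0, 3.07], [-2.55, 2.55]. Speed limits (rad/s): [2.22, 2.22, 2.57, 3.14, 3.14, 3.14].

## Interface

Orientations are given as a unit quaternion [w, x, y, z].
In Python, from plant import ctrl gives the robot as it stands.
- The arm moves only by the shell command python3 nudge.py 'ROWS' [OPENING] [FORCE]. ROWS is a JSON list of rows, 1 to 8 of them, each of 6 numbers: dx, dy, dz in m, then a rotation vector rx, ry, rz in rad; each row shifts and turns the commanded pose from where the row before left it, along the tool's axes as they then stand; what a row does not reach is not made up. A row lasts 1/10 s, in which the tool goes at most 0.05 m and 0.15 rad, less where a joint would pass 70% of its speed; a pose out of reach is approached as far as the arm can. OPENING is the finger opening in m, set as the command begins (- or left out keeps the last). The fingers move at their own pace and stop on an object; FORCE is the grip in N (left out, the last holds). Time passes only in rows, so rows that do not move let the fingers close. It prints the time, the measured TCP pose, the force, the opening and the grip force at its end.
- ctrl.get_obs(): the state, without advancing time (a new reading comes with each control period).
- ctrl.get_image(name): name is "side" or "top"; returns a dict with "img" (384x512x3 uint8, red, green, blue), "camera_matrix" (3x3 intrinsics, pixels), "rvec" (rotation vector, rad) and "tvec" (3), from world to camera coordinates, as OpenCV has them. Camera axes: x right, y down, z forward; pixel columns grow to the right and rows downward; lengths in m; the calibration is good to about 2 mm. A picture is of the moment at which its call begins. There is no depth.
- ctrl.hand_in(): hands the job in; it is judged then, once.
The state is a dict: "clock": time; "q": joint angles; "dq": joint speeds; "joint_torque": joint torques, N m; "eef_pos": TCP position; "tool_rot": TCP orientation; "ft_force": force on the tool from outside, world axes, zero at the start; "moment": the same for the moment, N m; "grip_width": finger opening in m; "grasp_force": force on a finger pad.
Only numpy, scipy, OpenCV 4.12 (cv2) and the standard library are available. Lean on these libraries where they do the work, as an engineer would, in place of code of your own. Each camera call takes 0.05 s, during which the arm holds its last target. There are 200 camera calls.

## Working session

There is one attempt and no reset: what is moved stays moved. The work goes in short steps, Python scripts to look and compute and a shell command to move; the robot and the scene stay as the last step left them, time stands still between calls to the robot, and variables do not carry over. Pictures are saved under pics/ and viewed, at most 10 in all, crops included, and the job is handed in when it is done.

```bash
ls; mkdir -p pics; python3 - <<'E'
from plant import ctrl
import cv2
for n in("side","top"):
    d=ctrl.get_image(n); cv2.imwrite(f"pics/{n}0.png",d["img"][:,:,::-1])
    R=cv2.Rodrigues(d["rvec"])[0]; print(n,d["camera_matrix"].tolist(),(-R.T@d["tvec"].ravel()).round(3),R.round(3).tolist())
o=ctrl.get_obs();print(o,ctrl.finger_overhang)
E
```

```text
nudge.py
pics
plant.py
side [[415.4534117203326, 0.0, 256.3699321952723], [0.0, 415.4534117203326, 199.3416951577052], [0.0, 0.0, 1.0]] [ 0.119 -1.128  0.765] [[0.918, -0.396, 0.02], [-0.174, -0.449, -0.876], [0.356, 0.801, -0.481]]
top [[373.48590709130883, 0.0, 258.97646419470067], [0.0, 373.48590709130883, 187.8630232894194], [0.0, 0.0, 1.0]] [ 0.405 -0.11   1.282] [[-0.006, -1.0, -0.024], [-0.989, 0.01, -0.15], [0.15, 0.023, -0.988]]
{'clock': 0.1, 'q': array([-1.34657875e+00,  3.00382134e-01,  1.52153745e+00, -3.35374200e-05,
        1.32070708e+00, -6.66040370e-02]), 'dq': array([-1.29252474e-03,  7.13011965e-05, -6.47861607e-04, -4.83566352e-04,
       -1.17633202e-04,  1.00335027e-03]), 'joint_torque': array([ 1.25175768e-03, -5.32645404e+01, -3.53283691e+01,  7.09282723e-02,
        2.35116330e-02, -5.90768650e-05]), 'eef_pos': array([ 0.1576414 , -0.5266795 ,  0.21595358]), 'tool_rot': array([-5.14121991e-04,  9.89445729e-01,  1.44903010e-01, -5.68958474e-05]), 'ft_force': array([-0.12677455,  0.5845508 ,  0.23394324]), 'moment': array([ 0.00640397, -0.01966316,  0.0265859 ]), 'grasp_force': 0.0, 'grip_width': 0.09406229986369748} 0.011
```
View pics/side0.png

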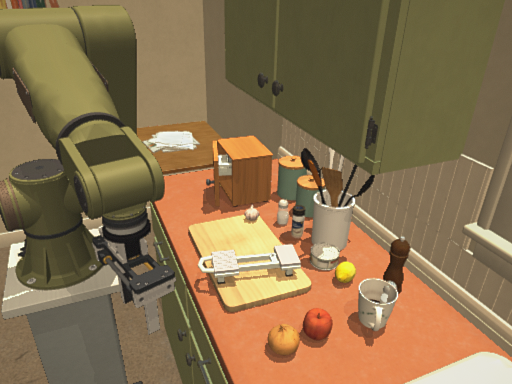

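View pics/top0.png

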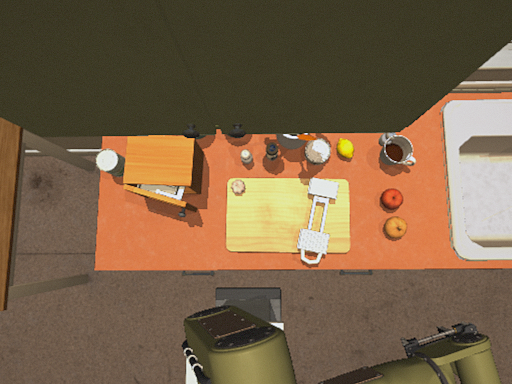

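```bash
python3 - <<'E'
import cv2,numpy as np
t=cv2.imread("pics/top0.png");s=cv2.imread("pics/side0.png")
def c(i,x,y,w,h,W,H):
    o=cv2.resize(i[y:y+h,x:x+w],(W,H),interpolation=cv2.INTER_CUBIC)
    f=W/w
    for k in range(0,w,10): cv2.putText(o,str(x+k),(int(k*f),8),0,.28,(255,255,255)); cv2.line(o,(int(k*f),10),(int(k*f),16),(255,255,255))
    for k in range(0,h,10): cv2.putText(o,str(y+k),(0,int(k*f)+4),0,.28,(255,255,255))
    return o
a=np.hstack([c(t,110,125,100,75*1+15,400,360),c(s,200,130,80,72,400,360)])
b=np.hstack([c(t,290,170,80,48*2,200,240),c(s,190,205,120,110-0,262,240),c(t,220,170,135,96,338,240)])
cv2.imwrite("pics/c1.png",np.vstack([a,b]))
E
```

View pics/c1.png

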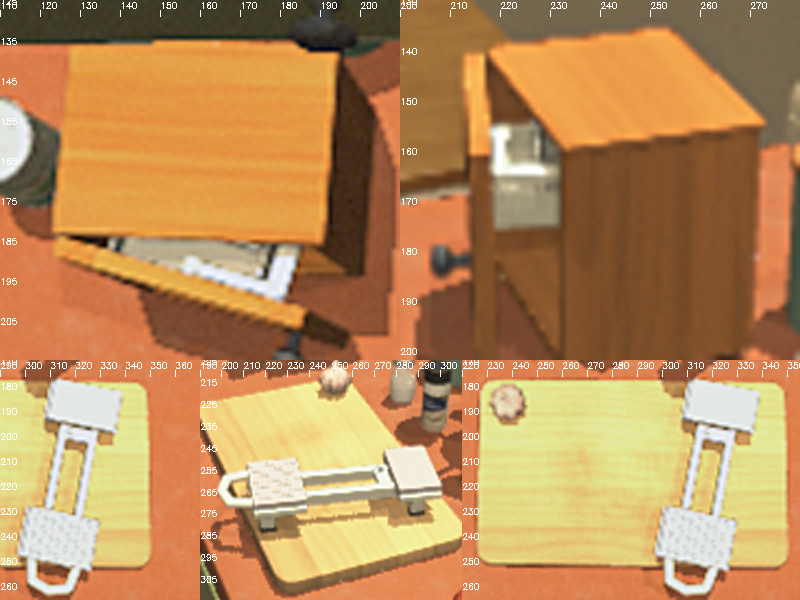

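```bash
cat > h.py <<'E'
import cv2,numpy as np
from scipy.spatial.transform import Rotation as Ro
K={}
def cam(n):
    if n not in K:
        import pickle,os
        if not os.path.exists("cams.pkl"):
            from plant import ctrl
            pickle.dump({m:{k:v for k,v in ctrl.get_image(m).items() if k!="img"} for m in("side","top")},open("cams.pkl","wb"))
        K.update(pickle.load(open("cams.pkl","rb")))
    d=K[n];R=cv2.Rodrigues(d["rvec"])[0];return d["camera_matrix"],R,np.ravel(d["tvec"])
def ray(n,p):
    k,R,t=cam(n);d=R.T@np.linalg.inv(k)@np.array([p[0],p[1],1.]);return -R.T@t,d
def onz(n,p,z):
    c,d=ray(n,p);return c+d*(z-c[2])/d[2]
def tri(pt,ps):
    A=[];b=[]
    for n,p in(("top",pt),("side",ps)):
        c,d=ray(n,p);d/=np.linalg.norm(d);M=np.eye(3)-np.outer(d,d);A.append(M);b.append(M@c)
    x=np.linalg.lstsq(np.vstack(A),np.hstack(b),rcond=None)[0]
    return x
def proj(n,X):
    k,R,t=cam(n);return cv2.projectPoints(np.atleast_2d(np.asarray(X,float)),cv2.Rodrigues(R)[0],t,k,None)[0][:,0]
def obs():
    from plant import ctrl
    o=ctrl.get_obs();w=o["tool_rot"];return np.array(o["eef_pos"]),Ro.from_quat([w[1],w[2],w[3],w[0]]),o
E
python3 - <<'E'
from h import *
np.set_printoptions(precision=4,suppress=True)
T=[(127.5,136),(194.5,138),(190.7,185.5),(123.3,183.3)]
S=[(253.6,135.6),(272.6,154.4),(232.6,160),(217.6,140)]
P=[]
for t,s in zip(T,S): print(tri(t,s),onz("top",t,.196),onz("side",s,.196))
for t in [(123.8,185.5),(123.8,188.5),(186.3,202.5),(184.2,207)]: print("door",onz("top",t,.194))
E
python3 - <<'E'
import cv2,numpy as np
t=cv2.imread("pics/top0.png");s=cv2.imread("pics/side0.png")
def c(i,x,y,w,h,f):
    o=cv2.resize(i[y:y+h,x:x+w],None,fx=f,fy=f,interpolation=cv2.INTER_CUBIC)
    for k in range(0,w,5): cv2.line(o,(int((k+.5)*f),0),(int((k+.5)*f),6 if k%10 else 14),(0,0,255)); (k%10==0) and cv2.putText(o,str(x+k),(int(k*f),24),0,.35,(0,0,255))
    for k in range(0,h,5): cv2.line(o,(0,int((k+.5)*f)),(6 if k%10 else 14,int((k+.5)*f)),(0,0,255)); (k%10==0) and cv2.putText(o,str(y+k),(15,int((k+.5)*f)),0,.35,(0,0,255))
    return o
a=c(t,294,176,52,90,6);b=c(s,236,238,70,45,7)
a=a[:540];b2=np.zeros((a.shape[0],b.shape[1],3),np.uint8);b2[:b.shape[0]]=b
cv2.imwrite("pics/c2.png",np.hstack([a,b2])[:,:800])
E
```

```text
[0.7377 0.3132 0.192 ] [0.7331 0.3126 0.196 ] [0.7372 0.3032 0.196 ]
[0.7265 0.1085 0.1932] [0.7241 0.1085 0.196 ] [0.7254 0.1026 0.196 ]
[0.5799 0.1182 0.1903] [0.5792 0.1169 0.196 ] [0.5752 0.1059 0.196 ]
[0.5909 0.3199 0.1907] [0.5878 0.3184 0.196 ] [0.5888 0.306  0.196 ]
door [0.5815 0.3174 0.194 ]
door [0.5725 0.3169 0.194 ]
door [0.529  0.1293 0.194 ]
door [0.5157 0.1352 0.194 ]
```

View pics/c2.png

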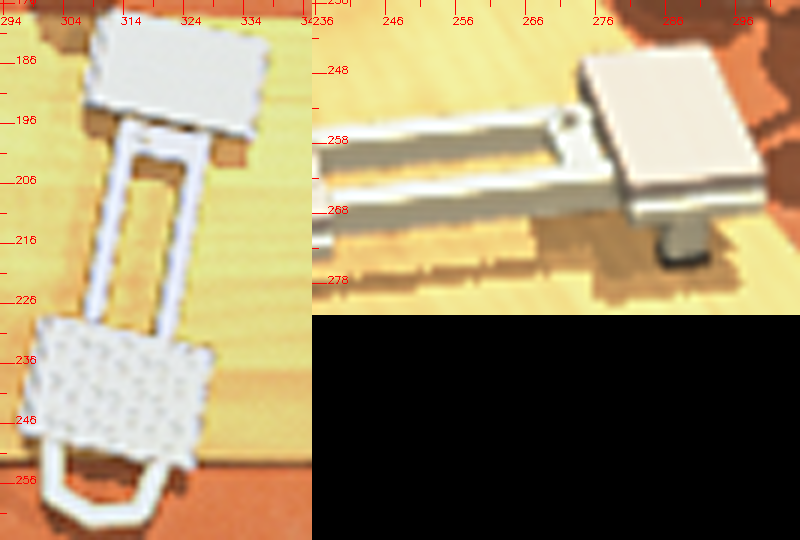

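```bash
cat >> h.py <<'E'
from scipy.ndimage import map_coordinates
def edge(img,p,q,r=3,ch=None):
    g=img.astype(float);g=g[:,:,ch] if ch is not None else g.mean(2)
    p,q=np.array(p,float),np.array(q,float);u=(q-p)/np.linalg.norm(q-p);n=np.array([-u[1],u[0]]);s=np.arange(-r,r+.01,.25)
    L=[]
    for a in np.linspace(.12,.88,25):
        c=p+a*(q-p);P=c+s[:,None]*n
        v=map_coordinates(g,[P[:,1],P[:,0]],order=1);d=np.abs(np.gradient(v))
        d=np.where(d>.5*d.max(),d,0);L.append(c+n*(s*d).sum()/d.sum())
    vx,vy,x,y=cv2.fitLine(np.array(L,np.float32),cv2.DIST_HUBER,0,.01,.01).ravel()
    return np.array([x,y]),np.array([vx,vy]),np.std((np.array(L)-[x,y])@[-vy,vx])
def meet(a,b):
    t=np.linalg.solve(np.c_[a[1],-b[1]],b[0]-a[0]);return a[0]+t[0]*a[1]
def quad(img,C,r=3,ch=None):
    E=[edge(img,C[i],C[(i+1)%len(C)],r,ch) for i in range(len(C))];print("std",[round(float(e[2]),2) for e in E])
    return [meet(E[i-1],E[i]) for i in range(len(C))]
E
python3 - <<'E'
from h import *
np.set_printoptions(precision=4,suppress=True)
t=cv2.imread("pics/top0.png");s=cv2.imread("pics/side0.png")
def show(name,T,S,z,chT=None,chS=None,r=2.5):
    a=quad(t,T,r,chT);b=quad(s,S,r,chS);print(name)
    for i,j in zip(a,b): print(i,j,tri(i,j),onz("top",i,z),onz("side",j,z))
T=[(127,135.5),(194,137.5),(190.2,185),(122.8,182.8)]
S=[(253.1,135.1),(272.1,153.9),(232.1,159.5),(217.1,139.5)]
show("roof",T,S,.196)
show("farplate",[(307.7,192.7),(311.7,177.5),(338.5,183),(336,198)],[(273.8,246.4),(292.1,243.9),(300.2,263.2),(280.6,264.2)],.073)
q=quad(t,[(307.7,192.7),(336,198),(329,233.8),(299.8,228.3)],2);
for n,a,b in(("fe",(307.7,192.7),(336,198)),("ne",(299.8,228.3),(329,233.8))):
    p,d,e=edge(t,a,b,2);print(n,e,onz("top",p,.073),onz("top",p+d*10,.073))
for n,a,b in(("lr",(313.2,195.5),(307.7,228.8)),("rr",(328.8,198),(322.2,232.2))):
    p,d,e=edge(t,a,b,1.5,0);print(n,e,onz("top",p,.063),onz("top",p+d*10,.063))
print("pin",onz("side",(272,254.6),.067))
print("door");c=quad(t,[(123.3,185),(185.8,202),(183.7,206.5),(123.3,188)],2)
for i in c: print(i,onz("top",i,.194))
print("board");
for i in quad(t,[(228,179),(350,179.5),(350,251.5),(226.5,251.5)],3): print(onz("top",i,.023))
E
```

```text
std [0.57, 0.17, 0.44, 0.38]
std [0.1, 0.21, 0.31, 0.27]
roof
[127.5192 134.8393] [253.4608 135.3535] [0.7393 0.3134 0.193 ] [0.7367 0.3128 0.196 ] [0.7378 0.3059 0.196 ]
[194.0571 135.0322] [273.1566 153.978 ] [0.733  0.1109 0.1935] [0.7334 0.11   0.196 ] [0.7289 0.1054 0.196 ]
[190.8153 185.9317] [231.8019 159.2913] [0.5774 0.1173 0.1938] [0.5779 0.1166 0.196 ] [0.5748 0.1126 0.196 ]
[121.9583 182.8483] [216.3193 138.9313] [0.5894 0.3232 0.1942] [0.5892 0.3225 0.196 ] [0.5878 0.3187 0.196 ]
std [0.71, 0.32, 0.25, 0.36]
std [0.43, 0.1, 0.12, 0.21]
farplate
[307.2155 193.1296] [272.9716 245.9111] [ 0.5706 -0.2399  0.0654] [ 0.5699 -0.2392  0.073 ] [ 0.5655 -0.2495  0.073 ]
[310.0745 176.3876] [291.7633 243.3524] [ 0.6262 -0.2506  0.0671] [ 0.6252 -0.25    0.073 ] [ 0.6219 -0.2581  0.073 ]
[338.3105 181.7028] [301.1689 263.5702] [ 0.6077 -0.3429  0.0644] [ 0.6066 -0.3414  0.073 ] [ 0.6012 -0.3526  0.073 ]
[334.9522 198.404 ] [280.3889 265.0661] [ 0.5515 -0.3294  0.0658] [ 0.5518 -0.3285  0.073 ] [ 0.5459 -0.3375  0.073 ]
std [0.38, 0.67, 0.46, 0.53]
fe 0.3760404486877739 [ 0.56   -0.2893  0.073 ] [ 0.5542 -0.321   0.073 ]
ne 0.47200001541473396 [ 0.4484 -0.2597  0.073 ] [ 0.4418 -0.2907  0.073 ]
lr 0.1821928309649181 [ 0.5052 -0.2482  0.063 ] [ 0.5374 -0.2551  0.063 ]
rr 0.165518876989798 [ 0.5003 -0.2986  0.063 ] [ 0.5323 -0.3057  0.063 ]
pin [ 0.5487 -0.2791  0.067 ]
door
std [0.64, 0.1, 0.22, 0.06]
[123.7659 183.6076] [0.5872 0.3178 0.194 ]
[186.2425 201.0042] [0.5334 0.1296 0.194 ]
[184.6289 206.6981] [0.5166 0.1339 0.194 ]
[122.3991 188.6791] [0.572  0.3211 0.194 ]
board
std [0.56, 0.23, 1.0, 0.28]
[0.6355 0.0286 0.023 ]
[ 0.6242 -0.3867  0.023 ]
[ 0.3772 -0.3787  0.023 ]
[0.3845 0.0321 0.023 ]
```

```bash
cat > d.py <<'E'
import sys
from h import *
# python3 d.py x y z : remaining shift in tool axes now; prints pose
np.set_printoptions(precision=4,suppress=True)
p,R,o=obs();M=R.as_matrix()
print("p",p,"theta",round(float(np.arctan2(M[1,0],M[0,0])),4),"zt",M[:,2],"q",o["q"],"F",o["ft_force"].round(1),"grip",round(o["grip_width"],4),round(o["grasp_force"],1),"t",round(o["clock"],2))
if len(sys.argv)>3: print("tool delta",M.T@(np.array(list(map(float,sys.argv[1:4])))-p))
E
python3 nudge.py '[[0.036,-0.034,-0.02,0,0,0],[0.036,-0.034,-0.02,0,0,0],[0.036,-0.034,-0.02,0,0,0],[0.036,-0.034,-0.02,0,0,0],[0.036,-0.034,0,0,0,0],[0.036,-0.034,0,0,0,0],[0.036,-0.034,0,0,0,0],[0.036,-0.034,0,0,0,0]]' 0 10
python3 d.py .5639 .1562 .29
```

```text
clock: 1.0
eef_pos: [0.3497, -0.1928, 0.2915]
tool_rot: [0.0, 0.989, 0.145, 0.0]
ft_force: [0.6, -0.4, -0.4]
grip_width: 0.0333
grasp_force: 0.0
p [ 0.3497 -0.1928  0.2915] theta 0.2904 zt [ 0.0005 -0.0003 -1.    ] q [-0.5956 -0.0999  1.786   0.      1.4549  0.6848] F [ 0.6 -0.4 -0.4] grip 0.0333 0.0 t 1.0
tool delta [ 0.3051 -0.2731  0.0015]
```

```bash

python3 nudge.py '[[0,0,0,0,0,-0.15],[0,0,0,0,0,-0.15],[0,0,0,0,0,-0.15],[0,0,0,0,0,-0.15],[0,0,0,0,0,-0.15],[0,0,0,0,0,-0.15],[0,0,0,0,0,-0.15],[0,0,0,0,0,-0.15]]' >/dev/null
python3 nudge.py '[[0,0,0,0,0,-0.15],[0,0,0,0,0,-0.15],[0,0,0,0,0,-0.15],[0,0,0,0,0,-0.15],[0,0,0,0,0,-0.15],[0,0,0,0,0,-0.15],[0,0,0,0,0,-0.15],[0,0,0,0,0,-0.15]]' >/dev/null
python3 nudge.py '[[-0.012,0.044,0,0,0,-0.15],[-0.012,0.044,0,0,0,-0.02],[-0.012,0.044,0,0,0,0],[-0.012,0.044,0,0,0,0],[-0.012,0.044,0,0,0,0],[-0.012,0.044,0,0,0,0],[-0.012,0.044,0,0,0,0],[-0.012,0.044,0,0,0,0]]'
python3 d.py .5639 .1562 .29
python3 - <<'E'
from h import *
from plant import ctrl
for n in("top","side"):cv2.imwrite(f"pics/{n}1.png",ctrl.get_image(n)["img"][:,:,::-1])
t=cv2.imread("pics/top1.png");s=cv2.imread("pics/side1.png")
p=obs()[0]
X=np.array([p-[0,0,.011],[.5639,.1562,.166],[.588,.3178,.194]])
print(proj("top",X),proj("side",X))
f=5
for i,n,x,y in((t,"top",130,130),(s,"side",195,110)):
    pass
def c(i,n,x,y,w,h):
    o=cv2.resize(i[y:y+h,x:x+w],None,fx=f,fy=f,interpolation=cv2.INTER_CUBIC)
    for q in proj(n,X): cv2.drawMarker(o,tuple(int(v) for v in ((q-[x,y]+.5)*f)),(255,0,0),0,10,1)
    return o
cv2.imwrite("pics/c3.png",np.hstack([c(t,"top",120,130,80,90),c(s,"side",200,110,80,90)]))
E
```

```text
clock: 3.4
eef_pos: [0.5467, 0.1138, 0.2912]
tool_rot: [-0.0, 0.14, 0.99, -0.0]
ft_force: [0.2, -0.3, 1.0]
grip_width: 0.0003
grasp_force: 0.0
p [0.5467 0.1138 0.2912] theta 2.8611 zt [-0. -0. -1.] q [ 0.1397  0.2741  1.3816 -0.      1.486  -1.1506] F [ 0.2 -0.3  1. ] grip 0.0003 0.0 t 3.4
tool delta [-0.0048  0.0455  0.0012]
[[184.71157175 192.33017787]
 [179.73146982 192.15053448]
 [123.76210729 183.35060949]] [[223.49684789 137.12997561]
 [224.708779   162.95270847]
 [216.44553566 139.49331295]]
```

View pics/c3.png

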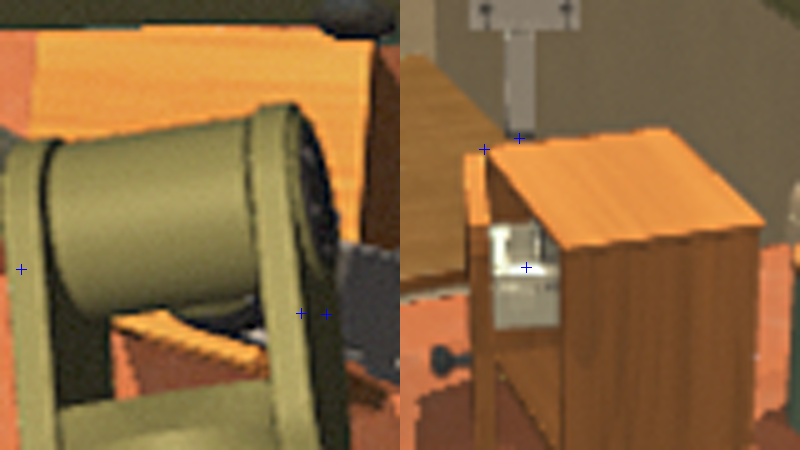

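```bash

python3 nudge.py '[[-0.005,0.045,0,0,0,0],[0,0,0,0,0,0],[0,0,0.035,0,0,0],[0,0,0.03,0,0,0],[0,0,0.025,0,0,0],[0,0,0.015,0,0,0],[0,0,0,0,0,0]]'
python3 nudge.py '[[0,0,0.003,0,0,0],[0,0,0.002,0,0,0],[0,0,0.001,0,0,0],[0,0,0,0,0,0]]'
python3 d.py .5639 .1562 .177
```

```text
clock: 4.2
eef_pos: [0.5624, 0.1528, 0.1844]
tool_rot: [-0.002, 0.14, 0.99, -0.001]
ft_force: [-0.0, -0.8, 0.5]
grip_width: 0.0004
grasp_force: 0.0
clock: 4.6
eef_pos: [0.5635, 0.1537, 0.1808]
tool_rot: [0.0, 0.14, 0.99, 0.0]
ft_force: [-0.7, 0.3, -0.3]
grip_width: 0.0006
grasp_force: 0.0
p [0.5635 0.1537 0.1808] theta 2.8608 zt [ 0.0006  0.0001 -1.    ] q [ 0.2036  0.4049  1.4645  0.      1.2716 -1.0864] F [-0.7  0.3 -0.3] grip 0.0006 0.0 t 4.6
tool delta [0.0003 0.0025 0.0038]
```

```bash

python3 nudge.py '[[0,0.001,0.002,0,0,0],[0,0.001,0.001,0,0,0],[0,0,0.001,0,0,0],[0,0,0,0,0,0]]'|sed -n 2,4p
python3 nudge.py '[[0,0,0.001,0,0,0],[0,0,0.001,0,0,0],[0,0,0,0,0,0]]'|sed -n 2,4p
python3 nudge.py '[[0,0,0.001,0,0,0],[0,0,0.001,0,0,0],[0,0,0,0,0,0]]'|sed -n 2,4p
```

```text
eef_pos: [0.564, 0.1557, 0.1764]
tool_rot: [0.0, 0.14, 0.99, 0.0]
ft_force: [-0.7, -0.1, 2.3]
eef_pos: [0.564, 0.1556, 0.1743]
tool_rot: [0.0, 0.14, 0.99, 0.0]
ft_force: [0.6, -0.2, 2.9]
eef_pos: [0.5639, 0.1556, 0.1723]
tool_rot: [0.0, 0.14, 0.99, -0.0]
ft_force: [-0.3, -1.5, 3.6]
```

```bash

python3 nudge.py '[[0,0,0.001,0,0,0],[0,0,0,0,0,0]]'|sed -n 2,4p
python3 nudge.py '[[0.004,-0.0005,0.0005,0,0,0.025],[0.004,-0.0005,0,0,0,0.025],[0.004,-0.0005,0,0,0,0.025],[0.004,-0.0005,0,0,0,0.025]]'|sed -n 2,4p
python3 nudge.py '[[0.004,-0.0005,0,0,0,0.025],[0.004,-0.0005,0,0,0,0.025],[0.004,-0.0005,0,0,0,0.025],[0.004,-0.0005,0,0,0,0.025]]'|sed -n 2,4p
python3 - <<'E'
from h import *
from plant import ctrl
cv2.imwrite("pics/side2.png",ctrl.get_image("side")["img"][:,:,::-1])
cv2.imwrite("pics/top2.png",ctrl.get_image("top")["img"][:,:,::-1])
s=cv2.imread("pics/side2.png");t=cv2.imread("pics/top2.png")
cv2.imwrite("pics/c4.png",np.hstack([cv2.resize(s[110:210,190:280],None,fx=4,fy=4,interpolation=2),cv2.resize(t[130:230,110:210],None,fx=4,fy=4,interpolation=2)]))
E
```

```text
eef_pos: [0.564, 0.1556, 0.1713]
tool_rot: [0.0, 0.14, 0.99, 0.0]
ft_force: [0.1, -0.4, 4.1]
eef_pos: [0.5478, 0.1588, 0.1709]
tool_rot: [0.0, 0.19, 0.982, 0.0]
ft_force: [2.3, -1.4, 2.7]
eef_pos: [0.5324, 0.1635, 0.1709]
tool_rot: [0.0, 0.239, 0.971, -0.0]
ft_force: [3.0, -0.6, 1.8]
```

View pics/c4.png

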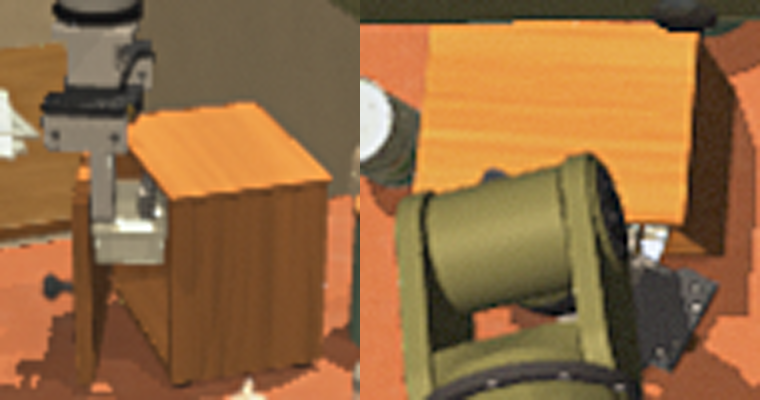

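```bash
python3 - <<'E'
from h import *
np.set_printoptions(precision=2,suppress=True)
H=np.array([.588,.3178])
for ph in(.283,.32,.36,.395,.43):
    e=np.array([-np.sin(ph),-np.cos(ph)]);x=np.array([np.cos(ph),-np.sin(ph)])
    P=[np.r_[H+.196*e-.016*x,z] for z in(.06,.03)]+[np.r_[H+.196*e,z] for z in(.06,.03)]
    print(ph,proj("side",P).tolist())
for f in("side0","side2"):
    g=cv2.imread(f"pics/{f}.png").astype(int)
    for r in(185,190,195):print(f,r,[tuple(v) for v in g[r,205:226,::1][:,[2,0]]])
E
```

```text
0.283 [[215.15845353910663, 194.22201531545406], [215.3859769439636, 201.51987815906023], [219.62345752482, 194.0412360490392], [219.8079885761376, 201.3316667261298]]
0.32 [[213.12768865783207, 194.2091457759121], [213.3746973794453, 201.50822829476593], [217.59995679872725, 194.10560964110394], [217.80394245259907, 201.39901020412398]]
0.36 [[210.93924252272546, 194.15557538191092], [211.2072090029374, 201.45507067948148], [215.41010886619586, 194.13580321187075], [215.63513057721934, 201.43152041075683]]
0.395 [[209.03390583467922, 194.07499096901876], [209.3200754159859, 201.37407456900607], [213.49565343562378, 194.12855877694597], [213.7390417689777, 201.4255369154029]]
0.43 [[207.14077219524125, 193.96309648205036], [207.4449795834013, 201.26104756396936], [211.58605400253867, 194.08988857947145], [211.84773192328208, 201.38741015670908]]
side0 185 [(np.int64(229), np.int64(82)), (np.int64(209), np.int64(75)), (np.int64(151), np.int64(61)), (np.int64(132), np.int64(56)), (np.int64(165), np.int64(64)), (np.int64(221), np.int64(80)), (np.int64(226), np.int64(84)), (np.int64(214)
[... 3013 characters left out ...]
int64(28)), (np.int64(122), np.int64(41))]
side2 195 [(np.int64(111), np.int64(45)), (np.int64(110), np.int64(48)), (np.int64(106), np.int64(48)), (np.int64(95), np.int64(39)), (np.int64(117), np.int64(40)), (np.int64(117), np.int64(37)), (np.int64(121), np.int64(41)), (np.int64(118), np.int64(38)), (np.int64(70), np.int64(30)), (np.int64(69), np.int64(26)), (np.int64(89), np.int64(36)), (np.int64(112), np.int64(47)), (np.int64(110), np.int64(43)), (np.int64(111), np.int64(45)), (np.int64(110), np.int64(44)), (np.int64(111), np.int64(43)), (np.int64(111), np.int64(43)), (np.int64(111), np.int64(44)), (np.int64(113), np.int64(46)), (np.int64(114), np.int64(44)), (np.int64(111), np.int64(42))]
```

```bash

python3 nudge.py '[[0.003,-0.0001,0.001,0,0,0.02],[0.004,-0.0002,0,0,0,0.025],[0.004,-0.0002,0,0,0,0.025],[0.004,-0.0002,0,0,0,0.025]]'|sed -n 2,4p
python3 nudge.py '[[0.004,-0.0002,0,0,0,0.025],[0.004,-0.0002,0,0,0,0.025],[0.004,-0.0002,0,0,0,0.025],[0.004,-0.0002,0,0,0,0.025]]'|sed -n 2,4p
python3 d.py
```

```text
eef_pos: [0.5187, 0.1699, 0.1698]
tool_rot: [-0.0, 0.285, 0.959, -0.001]
ft_force: [-1.5, -5.4, 5.5]
eef_pos: [0.5051, 0.1785, 0.1697]
tool_rot: [-0.0, 0.333, 0.943, -0.001]
ft_force: [-2.5, -4.1, 4.2]
p [0.5051 0.1785 0.1697] theta 2.4637 zt [-0.0013 -0.0009 -1.    ] q [ 0.2716  0.3121  1.6177 -0.0005  1.2132 -0.6211] F [-2.5 -4.1  4.2] grip 0.0006 3.0 t 7.5
```

```bash

python3 nudge.py '[[0.005,0,-0.003,0,0,0.03],[0.01,0,-0.002,0,0,0.06],[0.013,0,0,0,0,0.08],[0.013,0.0005,0,0,0,0.08],[0.013,0.0005,0,0,0,0.08],[0.013,0.0005,0,0,0,0.08],[0.013,0.0005,0,0,0,0.08],[0.013,0.0005,0,0,0,0.08]]'|sed -n 2,4p
python3 nudge.py '[[0.013,0.0005,0,0,0,0.08],[0.013,0.0005,0,0,0,0.08],[0.013,0.0005,0,0,0,0.08],[0.013,0.0005,0,0,0,0.08],[0.01,0,0,0,0,0.06],[0.01,0,0,0,0,0.06],[0.006,0,0,0,0,0.04],[0.003,0,0,0,0,0.02]]'|sed -n 2,4p
python3 d.py
```

```text
eef_pos: [0.4513, 0.2537, 0.1747]
tool_rot: [-0.001, 0.585, 0.811, -0.001]
ft_force: [-3.9, -1.6, 4.8]
eef_pos: [0.4444, 0.3342, 0.1748]
tool_rot: [-0.001, 0.767, 0.642, -0.001]
ft_force: [-6.7, -1.0, 6.0]
p [0.4444 0.3342 0.1748] theta 1.3939 zt [-0.0019  0.0003 -1.    ] q [0.5782 0.3507 1.5537 0.0014 1.2386 0.7546] F [-6.7 -1.   6. ] grip 0.0002 3.6 t 9.1
```

```bash

python3 nudge.py '[[0,-0.004,0,0,0,0],[0,-0.004,0,0,0,0],[0,-0.002,-0.005,0,0,0],[-0.003,0,-0.03,0,0,0],[-0.003,0,-0.04,0,0,0],[0,0,-0.04,0,0,0],[-0.04,-0.02,0,0,0,0],[-0.045,-0.02,0,0,0,0]]'|sed -n 2,4p
python3 nudge.py '[[-0.045,-0.02,0,0,0,0],[-0.045,-0.02,0,0,0,0],[-0.04,-0.02,0,0,0,0],[-0.045,-0.02,0,0,0,0],[-0.045,-0.02,0,0,0,0]]'|sed -n 2,4p
python3 - <<'E'
from h import *
from plant import ctrl
for n in("top","side"):cv2.imwrite(f"pics/{n}3.png",ctrl.get_image(n)["img"][:,:,::-1])
s=cv2.imread("pics/side3.png");t=cv2.imread("pics/top3.png")
def c(i,x,y,w,h,f):
    o=cv2.resize(i[y:y+h,x:x+w],None,fx=f,fy=f,interpolation=cv2.INTER_CUBIC)
    for k in range(0,w,10): cv2.line(o,(int((k+.5)*f),0),(int((k+.5)*f),10),(0,0,255)); cv2.putText(o,str(x+k),(int(k*f),20),0,.35,(0,0,255))
    for k in range(0,h,10): cv2.line(o,(0,int((k+.5)*f)),(10,int((k+.5)*f)),(0,0,255)); cv2.putText(o,str(y+k),(12,int((k+.5)*f)),0,.35,(0,0,255))
    return o
cv2.imwrite("pics/c5.png",np.hstack([c(t,90,165,65,95,6),c(s,165,135,65,95,6)]))
E
python3 d.py
```

```text
eef_pos: [0.3795, 0.2519, 0.2901]
tool_rot: [-0.0, 0.766, 0.643, 0.0]
ft_force: [0.7, -0.8, 0.4]
eef_pos: [0.2416, 0.0524, 0.2894]
tool_rot: [-0.0, 0.766, 0.643, -0.0]
ft_force: [-0.0, -1.5, 0.3]
p [0.2414 0.0503 0.2902] theta 1.3899 zt [ 0.0025 -0.0001 -1.    ] q [ 0.0568 -0.5019  2.0779 -0.0003  1.563   0.2377] F [-0.   0.   0.7] grip 0.0005 0.0 t 10.5
```

View pics/c5.png

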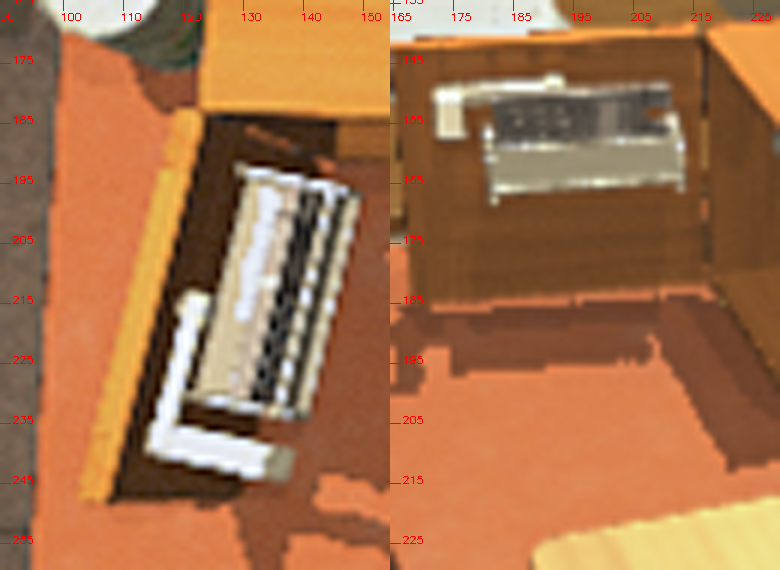

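```bash
python3 - <<'E'
from h import *
np.set_printoptions(precision=4,suppress=True)
t=cv2.imread("pics/top3.png");s=cv2.imread("pics/side3.png")
for z,a,b in((.194,(123.2,184),(108.7,246)),(.194,(119.5,183),(103.5,247.5))):
    p,d,e=edge(t,a,b,1.5);A=onz("top",p+d*(a[1]-p[1])/d[1],z);B=onz("top",p+d*(b[1]-p[1])/d[1],z);print("door",e,A,B,"phi",np.arctan2(-(B-A)[0],-(B-A)[1]))
print([onz("side",p,.176) for p in((181.7,149.8),(211.2,148.7))])
H=np.array([.588,.3178])
for ph in(1.72,1.76,1.8):
    e=np.array([-np.sin(ph),-np.cos(ph)]);x=np.array([np.cos(ph),-np.sin(ph)])
    P=[np.r_[H+r*e+w*x,.176] for r in(.025,.135) for w in(.040,.050)]
    print(ph,proj("side",P).round(1).tolist(),proj("top",P).round(1).tolist())
for r in(200,205,210,215,220): print(r,[int(v) for v in t[r,118:152].mean(1)])
print("sidecol")
for c in(185,195,205): print(c,[int(v) for v in s[143:168,c].mean(1)])
E
```

```text
door 0.060395272001353785 [0.586  0.3173 0.194 ] [0.4039 0.355  0.194 ] phi 1.7749362393572623
door 0.16582253081852658 [0.5892 0.3327 0.194 ] [0.3996 0.371  0.194 ] phi 1.770108393544661
[array([0.4473, 0.3055, 0.176 ]), array([0.5533, 0.2777, 0.176 ])]
1.72 [[211.9, 148.2], [212.3, 149.1], [182.5, 150.4], [182.8, 151.4]] [[137.4, 194.2], [140.6, 194.7], [130.3, 230.6], [133.6, 231.1]]
1.76 [[211.4, 148.1], [211.7, 149.1], [182.0, 149.9], [182.1, 150.9]] [[136.9, 194.7], [140.1, 195.3], [128.4, 230.9], [131.7, 231.5]]
1.8 [[211.0, 148.0], [211.2, 149.0], [181.5, 149.4], [181.5, 150.4]] [[136.5, 195.2], [139.6, 195.9], [126.6, 231.0], [129.8, 231.8]]
200 [166, 151, 74, 38, 48, 44, 44, 53, 45, 44, 35, 97, 169, 195, 184, 223, 241, 219, 152, 137, 148, 105, 82, 98, 52, 152, 167, 95, 61, 149, 197, 148, 77, 92]
205 [129, 38, 42, 42, 46, 46, 45, 38, 40, 33, 112, 179, 189, 180, 222, 240, 222, 188, 199, 155, 61, 46, 42, 34, 176, 168, 55, 75, 169, 179, 114, 90, 91, 96]
210 [32, 41, 45, 42, 49, 49, 47, 44, 24, 154, 198, 186, 224, 238, 228, 204, 181, 194, 148, 37, 67, 66, 62, 214, 200, 54, 82, 177, 160, 70, 88, 91, 94, 96]
215 [33, 102, 165, 231, 245, 246, 197, 84, 158, 197, 185, 212, 236, 231, 198, 174, 207, 161, 17, 70, 71, 99, 208, 184, 58, 118, 223, 198, 69, 87, 89, 92, 88, 87]
220 [20, 185, 246, 248, 202, 58, 72, 162, 195, 190, 188, 188, 179, 175, 184, 180, 131, 78, 70, 36, 104, 150, 116, 61, 134, 187, 151, 78, 90, 90, 90, 85, 87, 89]
sidecol
185 [80, 88, 87, 81, 80, 155, 253, 156, 106, 80, 95, 71, 78, 71, 75, 100, 169, 142, 137, 137, 138, 137, 154, 196, 93]
195 [69, 75, 80, 79, 69, 75, 126, 182, 89, 72, 66, 76, 76, 74, 83, 107, 149, 141, 138, 138, 137, 151, 180, 107, 72]
205 [76, 78, 78, 77, 73, 96, 139, 95, 77, 78, 78, 79, 77, 77, 112, 181, 142, 136, 138, 137, 142, 163, 172, 85, 73]
```

```bash

python3 nudge.py '[[0,0,0,0,0,-0.15],[0,0,0,0,0,-0.15],[0,0,0,0,0,-0.15],[0,0,0,0,0,-0.15],[0,0,0,0,0,-0.15],[0,0,0,0,0,-0.15],[0,0,0,0,0,-0.15],[0,0,0,0,0,-0.15]]' 0.032 15 |sed -n 2,4p
python3 nudge.py '[[0,0,0,0,0,-0.15],[0,0,0,0,0,-0.15],[0,0,0,0,0,-0.05],[0,0,0,0,0,0]]' |sed -n 2,4p
python3 d.py .5006 .2897 .29
```

```text
eef_pos: [0.2434, 0.0536, 0.2897]
tool_rot: [-0.001, 0.266, 0.964, -0.0]
ft_force: [0.4, 0.6, 0.3]
eef_pos: [0.2434, 0.0535, 0.2896]
tool_rot: [-0.0, 0.097, 0.995, 0.0]
ft_force: [-0.0, -0.5, -0.1]
p [0.2434 0.0535 0.2896] theta 2.947 zt [-0.0009  0.0003 -1.    ] q [ 0.0688 -0.4916  2.0736  0.0003  1.5606 -1.3074] F [-0.  -0.5 -0.1] grip 0.0319 0.0 t 11.7
tool delta [-0.2066  0.2814 -0.0005]
```

```bash

python3 nudge.py '[[-0.0258,0.0352,0,0,0,0],[-0.0258,0.0352,0,0,0,0],[-0.0258,0.0352,0,0,0,0],[-0.0258,0.0352,0,0,0,0],[-0.0258,0.0352,0,0,0,0],[-0.0258,0.0352,0,0,0,0],[-0.0258,0.0352,0,0,0,0],[-0.0258,0.0352,0,0,0,0.007]]' |sed -n 2,4p
python3 nudge.py '[[0,0,0,0,0,0],[0,0,0,0,0,0]]' |sed -n 1,2p
python3 d.py .5006 .2897 .166
```

```text
eef_pos: [0.5017, 0.2911, 0.2891]
tool_rot: [-0.001, 0.102, 0.995, -0.0]
ft_force: [0.0, -1.1, 0.2]
clock: 12.7
eef_pos: [0.5005, 0.2897, 0.2885]
p [0.5005 0.2897 0.2885] theta 2.9381 zt [-0.0024 -0.001  -1.    ] q [ 0.4613  0.3235  1.3245  0.0001  1.4962 -0.906 ] F [-0.8  0.1  0. ] grip 0.032 0.0 t 12.7
tool delta [-0.0003  0.0002  0.1225]
```

```bash

python3 nudge.py '[[0,0,0.04,0,0,0],[0,0,0.035,0,0,0],[0,0,0.025,0,0,0],[0,0,0.012,0,0,0],[0,0,0.008,0,0,0],[0,0,0.003,0,0,0],[0,0,0,0,0,0]]' |sed -n 2,4p
python3 nudge.py '[[0,0,0,0,0,0],[0,0,0,0,0,0],[0,0,0,0,0,0],[0,0,0,0,0,0]]' 0.0 5
python3 nudge.py '[[0,0,0,0,0,0],[0,0,0,0,0,0]]' 0.0 20
python3 d.py
```

```text
eef_pos: [0.501, 0.2893, 0.1677]
tool_rot: [0.001, 0.101, 0.995, 0.0]
ft_force: [0.1, 0.1, 0.2]
clock: 13.8
eef_pos: [0.5009, 0.2892, 0.167]
tool_rot: [0.0, 0.101, 0.995, -0.0]
ft_force: [-0.4, -1.3, 1.7]
grip_width: 0.0102
grasp_force: 5.0
clock: 14.0
eef_pos: [0.5008, 0.2892, 0.167]
tool_rot: [0.0, 0.101, 0.995, -0.0]
ft_force: [-1.4, -2.1, 2.7]
grip_width: 0.0099
grasp_force: 20.0
p [0.5008 0.2892 0.167 ] theta 2.9387 zt [ 0.     -0.0001 -1.    ] q [ 0.4603  0.4055  1.4968 -0.0001  1.2393 -0.9076] F [-1.4 -2.1  2.7] grip 0.0099 20.0 t 14.0
```

```bash

python3 nudge.py '[[0,0,-0.01,0,0,0],[0,0,-0.025,0,0,0],[0,0,-0.04,0,0,0],[0,0,0,0,0,0]]' |sed -n 2,6p
python3 d.py .476 -.069 .23
```

```text
eef_pos: [0.5023, 0.29, 0.2477]
tool_rot: [0.004, 0.101, 0.995, 0.002]
ft_force: [0.0, -0.1, -0.1]
grip_width: 0.01
grasp_force: 20.0
p [0.5023 0.29   0.2477] theta 2.9389 zt [ 0.0076  0.0039 -1.    ] q [ 0.4605  0.3409  1.3944  0.0001  1.3977 -0.9077] F [ 0.  -0.1 -0.1] grip 0.01 20.0 t 14.4
tool delta [-0.0464 -0.357   0.0161]
```

```bash

python3 nudge.py '[[-0.0058,-0.03,0,0,0,0],[-0.0058,-0.045,0,0,0,0],[-0.0058,-0.045,0,0,0,0],[-0.0058,-0.045,0,0,0,0],[-0.0058,-0.045,0,0,0,0],[-0.0058,-0.045,0,0,0,0],[-0.0058,-0.045,0,0,0,0],[-0.0058,-0.045,0,0,0,0]]' |sed -n 2,4p
python3 nudge.py '[[0,-0.012,0,0.05,0,0],[0,0,0,0.1,0,0],[0,0,0,0.15,0,0],[0,0,0,0.15,0,0],[0,0,0,0.15,0,0],[0,0,0,0.15,0,0],[0,0,0,0.1,0,0],[0,0,0,0.05,0,0]]'
python3 d.py .476 -.069 .12
```

```text
eef_pos: [0.4763, -0.0597, 0.242]
tool_rot: [0.0, 0.101, 0.995, 0.0]
ft_force: [1.1, -0.6, -0.5]
clock: 16.0
eef_pos: [0.4744, -0.0689, 0.241]
tool_rot: [-0.044, 0.09, 0.895, -0.435]
ft_force: [-0.1, -1.5, -1.7]
grip_width: 0.0097
grasp_force: 20.0
p [ 0.4744 -0.0689  0.241 ] theta 2.9407 zt [-0.1577 -0.7699 -0.6183] q [ 0.18    0.3336  1.6589 -0.8174  1.5851 -1.0116] F [-0.1 -1.5 -1.7] grip 0.0097 20.0 t 16.0
tool delta [-0.0018  0.0952  0.0746]
```

```bash

python3 nudge.py '[[-0.0005,0.024,0.0187,0,0,0],[-0.0005,0.032,0.025,0,0,0],[-0.0005,0.032,0.025,0,0,0],[0,0.02,0.016,0,0,0],[0,0.012,0.009,0,0,0],[0,0,0,0,0,0]]' |sed -n 2,4p
python3 d.py .476 -.069 .0561
```

```text
eef_pos: [0.4756, -0.0689, 0.0884]
tool_rot: [-0.045, 0.091, 0.896, -0.433]
ft_force: [0.3, 0.6, -0.2]
p [ 0.4756 -0.0689  0.0884] theta 2.9389 zt [-0.1593 -0.7674 -0.6211] q [ 0.1782  0.5643  1.74   -0.8357  1.3712 -0.7827] F [ 0.3  0.6 -0.2] grip 0.0102 20.0 t 16.6
tool delta [-0.0004  0.0253  0.0201]
```

```bash

python3 nudge.py '[[0,0.01,0.008,0,0,0],[0,0.007,0.0055,0,0,0],[0,0.004,0.003,0,0,0],[0,0,0,0,0,0]]' |sed -n 2,4p
python3 nudge.py '[[0,0.0012,0.001,0,0,0],[0,0.0012,0.001,0,0,0],[0,0,0,0,0,0]]' |sed -n 2,4p
python3 nudge.py '[[0,0.0012,0.001,0,0,0],[0,0,0,0,0,0]]' |sed -n 2,4p
```

```text
eef_pos: [0.4761, -0.0688, 0.0626]
tool_rot: [-0.044, 0.091, 0.896, -0.433]
ft_force: [-0.3, -0.0, -0.6]
eef_pos: [0.4762, -0.0689, 0.0598]
tool_rot: [-0.044, 0.091, 0.896, -0.433]
ft_force: [0.2, 0.8, -1.6]
eef_pos: [0.4761, -0.0689, 0.0582]
tool_rot: [-0.044, 0.091, 0.896, -0.433]
ft_force: [-0.5, -0.5, -0.7]
```

```bash

python3 nudge.py '[[0,0.0012,0.001,0,0,0],[0,0,0,0,0,0]]' |sed -n 2,4p
python3 nudge.py '[[0,0.0008,0.0006,0,0,0],[0,0,0,0,0,0]]' |sed -n 2,4p
python3 nudge.py '[[0,0.0008,0.0006,0,0,0],[0,0,0,0,0,0]]' |sed -n 2,4p
```

```text
eef_pos: [0.476, -0.069, 0.0565]
tool_rot: [-0.044, 0.091, 0.896, -0.433]
ft_force: [0.0, -0.4, -0.7]
eef_pos: [0.4762, -0.0689, 0.0557]
tool_rot: [-0.044, 0.091, 0.896, -0.433]
ft_force: [-0.0, 0.1, 1.5]
eef_pos: [0.4763, -0.0688, 0.0554]
tool_rot: [-0.044, 0.091, 0.896, -0.433]
ft_force: [-1.9, 3.3, 8.6]
```

```bash

python3 nudge.py '[[0,-0.0004,-0.0003,0,0,0],[0,0,0,0,0,0],[0,0,0,0,0,0]]' 0.018 |sed -n 2,5p
python3 nudge.py '[[0,0.0032,-0.0013,0,0,0],[0,0.0032,-0.0013,0,0,0],[0,0.0032,-0.0013,0,0,0],[0,0.0032,-0.0013,0,0,0],[0,0,0,0,0,0]]' |sed -n 2,4p
python3 nudge.py '[[0,0,0,-0.1,0,0],[0,0,0,-0.1,0,0],[0,0,0,-0.1,0,0],[0,0,0,-0.1,0,0],[0,0,0,0,0,0]]' 0.026 |sed -n 2,4p
python3 d.py
python3 - <<'E'
from h import *
from plant import ctrl
for n in("side",):cv2.imwrite(f"pics/{n}4.png",ctrl.get_image(n)["img"][:,:,::-1])
s=cv2.imread("pics/side4.png")
cv2.imwrite("pics/c6.png",cv2.resize(s[190:290,180:300],None,fx=5,fy=5,interpolation=2))
E
```

```text
eef_pos: [0.4761, -0.0689, 0.0551]
tool_rot: [-0.044, 0.091, 0.896, -0.433]
ft_force: [0.9, -0.5, -0.5]
grip_width: 0.0184
eef_pos: [0.4786, -0.0567, 0.048]
tool_rot: [-0.044, 0.091, 0.896, -0.433]
ft_force: [0.7, 0.2, -1.1]
eef_pos: [0.4788, -0.0581, 0.0495]
tool_rot: [-0.024, 0.099, 0.964, -0.245]
ft_force: [0.7, 0.5, -0.5]
p [ 0.4788 -0.0581  0.0495] theta 2.9367 zt [-0.0952 -0.468  -0.8786] q [ 0.053   0.4707  1.8067 -0.5548  1.071  -0.9903] F [ 0.7  0.5 -0.5] grip 0.0261 0.2 t 19.4
```

View pics/c6.png

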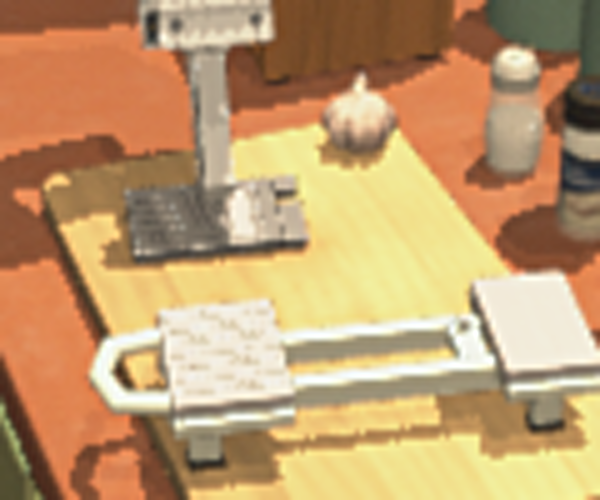

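```bash

python3 nudge.py '[[0,0.0032,-0.0012,0,0,0],[0,0.0032,-0.0012,0,0,0],[0,0.0032,-0.0012,0,0,0],[0,0.0032,-0.0012,0,0,0],[0,0.0032,-0.0012,0,0,0],[0,0.0032,-0.0014,0,0,0],[0,0.003,-0.0016,0,0,0],[0,0,0,0,0,0]]' |sed -n 2,4p
python3 nudge.py '[[0,0.005,-0.003,0,0,0],[0,0,-0.02,0,0,0],[0,0,-0.04,0,0,0],[0,0,-0.045,-0.1,0,0],[0,0,-0.045,-0.15,0,0],[0,0,-0.04,-0.15,0,0],[0.03,0.01,0,-0.1,0,0],[0.045,0,0,0,0,0]]' |sed -n 2,4p
python3 d.py .476 -.069 .20
python3 - <<'E'
from h import *
from plant import ctrl
for n in("side","top"):cv2.imwrite(f"pics/{n}5.png",ctrl.get_image(n)["img"][:,:,::-1])
s=cv2.imread("pics/side5.png");t=cv2.imread("pics/top5.png")
def c(i,x,y,w,h,f):
    o=cv2.resize(i[y:y+h,x:x+w],None,fx=f,fy=f,interpolation=cv2.INTER_CUBIC)
    for k in range(0,w,10): cv2.line(o,(int((k+.5)*f),0),(int((k+.5)*f),10),(0,0,255)); cv2.putText(o,str(x+k),(int(k*f),20),0,.35,(0,0,255))
    for k in range(0,h,10): cv2.line(o,(0,int((k+.5)*f)),(10,int((k+.5)*f)),(0,0,255)); cv2.putText(o,str(y+k),(12,int((k+.5)*f)),0,.35,(0,0,255))
    return o
cv2.imwrite("pics/c7.png",np.vstack([c(s,195,215,57,42,7),c(t,235,180,57,72,7)[:300]]) if 0 else np.hstack([c(s,195,210,57,60,7),c(t,235,182,57,60,7)]))
E
```

```text
eef_pos: [0.4834, -0.0334, 0.0456]
tool_rot: [-0.025, 0.098, 0.964, -0.246]
ft_force: [-0.4, 0.1, 1.1]
eef_pos: [0.4288, 0.0727, 0.2181]
tool_rot: [0.001, 0.102, 0.995, 0.002]
ft_force: [0.7, 0.4, -0.5]
p [0.4288 0.0727 0.2181] theta 2.9363 zt [ 0.003   0.0039 -1.    ] q [ 0.0816  0.0364  1.8249  0.0038  1.277  -1.285 ] F [ 0.7  0.4 -0.5] grip 0.0261 0.0 t 21.05
tool delta [-0.075  -0.1292  0.0177]
```

View pics/c7.png

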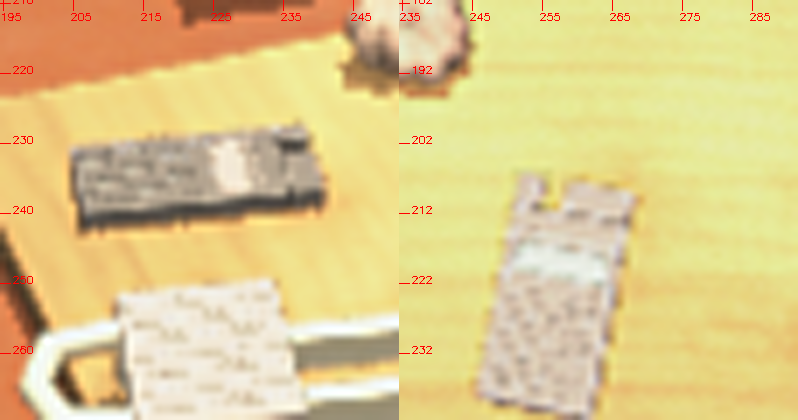

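```bash
python3 - <<'E'
from h import *
np.set_printoptions(precision=4,suppress=True)
t=cv2.imread("pics/top5.png");s=cv2.imread("pics/side5.png")
a=quad(t,[(252.2,206.1),(268.6,208.6),(262.1,241.2),(245.6,238.4)],2.5,0)
b=quad(s,[(204.8,230.9),(238.1,227.4),(240.9,236.9),(205.9,239.9)],2)
b=[b[1],b[2],b[3],b[0]]
P=np.array([onz("top",i,.033) for i in a]);Q=np.array([onz("side",i,.033) for i in b]);T=np.array([tri(i,j) for i,j in zip(a,b)])
for X in(P,Q,T):
    d=(X[0]+X[1]-X[2]-X[3])/2;l=X[0]-X[3];r=X[1]-X[2];print("c",X.mean(0),"len",np.linalg.norm(d[:2]),"w",np.linalg.norm((X[0]-X[1]+X[3]-X[2])[:2]/2),"yaw",[np.arctan2(k[1],k[0]) for k in(d,l,r)])
print(T[:,2])
# slicer corners again, from side5/top5 (unoccluded): far plate & near plate in side at z=.073
E
```

```text
std [0.55, 0.26, 0.2, 0.43]
std [0.53, 0.34, 0.29, 0.32]
c [ 0.4749 -0.0737  0.033 ] len 0.1078142152780728 w 0.054618617091185796 yaw [np.float64(-0.1992445993659915), np.float64(-0.2123828582042216), np.float64(-0.1862524891650494)]
c [ 0.4704 -0.0806  0.033 ] len 0.11153761584011096 w 0.05360229577210443 yaw [np.float64(-0.21644567618272137), np.float64(-0.21550630685545444), np.float64(-0.21731476368669914)]
c [ 0.4741 -0.0732  0.0276] len 0.1104391571496528 w 0.05493617527852968 yaw [np.float64(-0.20041957323382012), np.float64(-0.21201135572132931), np.float64(-0.18935167971314776)]
[0.0273 0.0269 0.029  0.0274]
```

```bash
python3 d.py .4749 -.0737 .10 | tail -1
python3 nudge.py '[[-0.0125,-0.0225,0.015,0,0,0],[-0.0125,-0.0225,0.02,0,0,0],[-0.0125,-0.0225,0.02,0,0,0],[-0.0125,-0.0225,0.02,0,0,0],[-0.0125,-0.0225,0.02,0,0,0],[-0.0125,-0.0225,0.02,0,0,-0.004],[0,0,0,0,0,0]]' 0.08 15| sed -n 2,5p
python3 d.py .4749 -.0737 .036
```

```text
tool delta [-0.0783 -0.1341  0.1173]
eef_pos: [0.4747, -0.0762, 0.0998]
tool_rot: [-0.002, 0.1, 0.995, 0.0]
ft_force: [-0.3, 0.3, -0.3]
grip_width: 0.0778
p [ 0.4747 -0.0762  0.0998] theta 2.9408 zt [-0.0036  0.0006 -1.    ] q [-0.2353  0.287   1.8332 -0.0003  1.025  -1.6051] F [-0.3  0.3 -0.3] grip 0.0778 0.0 t 21.85
tool delta [0.0001 0.0025 0.0638]
```

```bash

python3 nudge.py '[[0,0.0025,0.02,0,0,0],[0,0,0.02,0,0,0],[0,0,0.014,0,0,0],[0,0,0.007,0,0,0],[0,0,0.002,0,0,0],[0,0,0,0,0,0]]' | sed -n 2,5p
python3 d.py .4749 -.0737 .036
python3 nudge.py '[[0,0,0,0,0,0],[0,0,0,0,0,0],[0,0,0,0,0,0],[0,0,0,0,0,0]]' 0.04 5
python3 nudge.py '[[0,0,0,0,0,0],[0,0,0,0,0,0]]' 0.04 20;python3 d.py
```

```text
eef_pos: [0.4758, -0.0718, 0.0397]
tool_rot: [0.0, 0.099, 0.995, -0.0]
ft_force: [1.3, -0.3, 0.0]
grip_width: 0.0801
p [ 0.4758 -0.0718  0.0397] theta 2.9431 zt [ 0.0005 -0.0001 -1.    ] q [-0.2259  0.3848  1.8718  0.      0.8844 -1.5982] F [ 1.3 -0.3  0. ] grip 0.0801 0.0 t 22.45
tool delta [ 0.0005 -0.002   0.0037]
clock: 22.85
eef_pos: [0.4757, -0.0721, 0.0396]
tool_rot: [0.0, 0.099, 0.995, -0.0]
ft_force: [-0.1, -0.1, 3.0]
grip_width: 0.0562
grasp_force: 5.0
clock: 23.05
eef_pos: [0.4757, -0.0721, 0.0395]
tool_rot: [0.0, 0.099, 0.995, -0.0]
ft_force: [-1.8, 0.4, 6.0]
grip_width: 0.0555
grasp_force: 20.0
p [ 0.4757 -0.0721  0.0395] theta 2.9428 zt [ 0.0005 -0.0002 -1.    ] q [-0.2265  0.3849  1.8721 -0.0001  0.884  -1.5985] F [-1.8  0.4  6. ] grip 0.0555 20.0 t 23.05
```

```bash

python3 nudge.py '[[0,0,0,0,0,0],[0,0,0.002,0,0,0],[0,0,0.0015,0,0,0],[0,0,0,0,0,0]]' 0.064 5| sed -n 2,5p
python3 nudge.py '[[0,0,0,0,0,0],[0,0,0,0,0,0],[0,0,0,0,0,0]]' 0.04 5 | sed -n 2,5p
python3 nudge.py '[[0,0,0,0,0,0],[0,0,0,0,0,0]]' 0.04 25;python3 d.py
```

```text
eef_pos: [0.4752, -0.0719, 0.0353]
tool_rot: [-0.0, 0.099, 0.995, 0.0]
ft_force: [0.2, 0.8, 0.0]
grip_width: 0.064
eef_pos: [0.4754, -0.072, 0.0357]
tool_rot: [-0.0, 0.099, 0.995, 0.0]
ft_force: [0.3, -0.9, -1.5]
grip_width: 0.0557
clock: 23.95
eef_pos: [0.4755, -0.072, 0.0357]
tool_rot: [0.0, 0.099, 0.995, 0.0]
ft_force: [-0.5, -1.4, -1.0]
grip_width: 0.0559
grasp_force: 25.0
p [ 0.4755 -0.072   0.0357] theta 2.9428 zt [ 0.  0. -1.] q [-0.2264  0.3916  1.874   0.      0.876  -1.5984] F [-0.5 -1.4 -1. ] grip 0.0559 25.0 t 23.95
```

```bash

python3 nudge.py '[[0,0,-0.01,0,0,0],[0,0,-0.03,0,0,0],[0,0,-0.04,0,0,0.007],[0,0,-0.015,0,0,0.007],[0,0,0,0,0,0]]' | sed -n 2,6p
python3 d.py .5044 -.2738 .115
```

```text
eef_pos: [0.4765, -0.0722, 0.1334]
tool_rot: [0.002, 0.106, 0.994, -0.0]
ft_force: [-0.5, 0.3, -1.0]
grip_width: 0.0554
grasp_force: 25.0
p [ 0.4765 -0.0722  0.1334] theta 2.9287 zt [ 0.0046 -0.001  -1.    ] q [-0.2264  0.2373  1.807   0.      1.0926 -1.5843] F [-0.5  0.3 -1. ] grip 0.0554 25.0 t 24.45
tool delta [-0.0698 -0.1912  0.0187]
```

```bash

python3 nudge.py '[[-0.007,-0.02,0,0,0,0],[-0.0125,-0.034,0,0,0,0],[-0.0125,-0.034,0,0,0,0],[-0.0125,-0.034,0,0,0,0],[-0.0125,-0.034,0,0,0,0],[-0.0125,-0.034,0.008,0,0,0],[0,0,0.008,0,0,0],[0,0,0,0,0,0]]' | sed -n 2,6p
python3 nudge.py '[[0,0,0,0,0,0],[0,0,0,0,0,0]]' >/dev/null
python3 d.py .5044 -.2738 .095
```

```text
eef_pos: [0.5022, -0.2721, 0.1123]
tool_rot: [-0.002, 0.107, 0.994, 0.001]
ft_force: [0.0, 1.1, -0.0]
grip_width: 0.0556
grasp_force: 25.0
p [ 0.5034 -0.2714  0.115 ] theta 2.93 zt [ 0.0002 -0.     -1.    ] q [-0.5586  0.4486  1.5652  0.0001  1.1276 -1.9178] F [ 0.9  0.8 -0.8] grip 0.0556 25.0 t 25.45
tool delta [-0.0014 -0.0021  0.02  ]
```

```bash

python3 nudge.py '[[-0.0014,-0.0021,0.01,0,0,0],[0,0,0.01,0,0,0],[0,0,0.006,0,0,0],[0,0,0,0,0,0],[0,0,0,0,0,0]]' | sed -n 2,5p
python3 d.py .5044 -.2738 .0757
python3 nudge.py '[[0,0,0.002,0,0,0],[0,0,0.002,0,0,0],[0,0,0.001,0,0,0],[0,0,0,0,0,0]]' | sed -n 2,5p
python3 d.py .5044 -.2738 .0757
```

```text
eef_pos: [0.5042, -0.2747, 0.0886]
tool_rot: [-0.0, 0.106, 0.994, 0.0]
ft_force: [-0.4, -0.6, -0.6]
grip_width: 0.056
p [ 0.5042 -0.2747  0.0886] theta 2.9288 zt [-0.0003  0.0002 -1.    ] q [-0.5626  0.4865  1.5778  0.      1.0777 -1.9206] F [-0.4 -0.6 -0.6] grip 0.056 25.0 t 25.95
tool delta [-0.      0.0009  0.0129]
eef_pos: [0.5042, -0.2747, 0.0836]
tool_rot: [0.0, 0.106, 0.994, 0.0]
ft_force: [0.5, 0.8, -0.2]
grip_width: 0.0558
p [ 0.5042 -0.2747  0.0836] theta 2.9288 zt [ 0.  0. -1.] q [-0.5627  0.4929  1.5811  0.      1.0676 -1.9206] F [ 0.5  0.8 -0.2] grip 0.0558 25.0 t 26.35
tool delta [0.     0.0009 0.0079]
```

```bash

python3 nudge.py '[[0,0.0009,0,0,0,0],[0,0,0.001,0,0,0],[0,0,0.001,0,0,0],[0,0,0,0,0,0]]' | sed -n 2,4p
python3 nudge.py '[[0,0,0.001,0,0,0],[0,0,0.001,0,0,0],[0,0,0,0,0,0]]' | sed -n 2,4p
python3 d.py
```

```text
eef_pos: [0.5044, -0.2739, 0.0819]
tool_rot: [0.0, 0.106, 0.994, -0.0]
ft_force: [-1.8, 0.7, 3.2]
eef_pos: [0.5044, -0.2739, 0.0799]
tool_rot: [0.0, 0.106, 0.994, -0.0]
ft_force: [-1.5, 0.4, 5.7]
p [ 0.5044 -0.2739  0.0799] theta 2.9288 zt [ 0.0002 -0.0001 -1.    ] q [-0.5612  0.4974  1.5843  0.      1.0597 -1.9192] F [-1.5  0.4  5.7] grip 0.0556 25.0 t 27.05
```

```bash
python3 - <<'E'
from h import *
from plant import ctrl
p,R,o=obs();print(o["ft_force"],o["moment"])
for n in("side","top"):cv2.imwrite(f"pics/{n}6.png",ctrl.get_image(n)["img"][:,:,::-1])
p,R,o=obs();print(o["ft_force"],o["moment"])
s=cv2.imread("pics/side6.png");t=cv2.imread("pics/top6.png")
def c(i,x,y,w,h,f):
    o=cv2.resize(i[y:y+h,x:x+w],None,fx=f,fy=f,interpolation=cv2.INTER_CUBIC)
    for k in range(0,w,10): cv2.line(o,(int((k+.5)*f),0),(int((k+.5)*f),10),(0,0,255)); cv2.putText(o,str(x+k),(int(k*f),20),0,.35,(0,0,255))
    for k in range(0,h,10): cv2.line(o,(0,int((k+.5)*f)),(10,int((k+.5)*f)),(0,0,255)); cv2.putText(o,str(y+k),(12,int((k+.5)*f)),0,.35,(0,0,255))
    return o
a=c(s,225,235,80,50,6);b=c(t,290,175,53,75,6);
a=np.vstack([a,np.zeros((150,480,3),np.uint8)]);cv2.imwrite("pics/c8.png",np.hstack([a,b]))
E
```

```text
[-1.52783937  0.38002552  5.6955538 ] [0.23690552 0.11900296 0.05704712]
[-2.69431654  1.22177575  5.38648176] [ 0.16834476  0.13660705 -0.0147659 ]
```

View pics/c8.png

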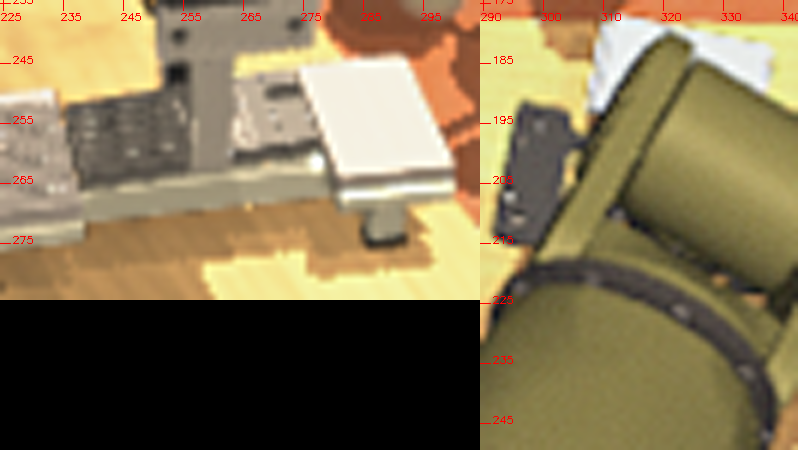

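```bash
cat > m.py <<'E'
from h import *
o=obs()[2];print(o["ft_force"].round(1),o["moment"].round(3))
E
for i in 1 2 3 4 5; do python3 nudge.py '[[0,0,0,0,0,0]]' >/dev/null; python3 m.py; done
python3 nudge.py '[[0,0,-0.005,0,0,0],[0,0,0,0,0,0]]' >/dev/null; echo air
for i in 1 2 3 4 5; do python3 m.py;python3 nudge.py '[[0,0,0,0,0,0]]' >/dev/null;  done
```

```text
[-2.8  1.8  5.4] [0.224 0.105 0.018]
[-1.9  1.   5.5] [ 0.182  0.127 -0.018]
[-1.7  0.6  5.7] [0.219 0.152 0.044]
[-2.1  1.7  6.1] [0.161 0.134 0.038]
[-2.2  0.9  5.7] [0.166 0.09  0.013]
air
[-0.2 -0.2 -0.9] [-0.004 -0.127  0.018]
[ 0.1 -0.8 -1.3] [ 0.024 -0.155 -0.006]
[ 0.4 -0.1 -0.9] [-0.014 -0.143 -0.009]
[ 0.8  0.3 -1.1] [ 0.015 -0.162  0.006]
[0.1 0.2 0.2] [ 0.024 -0.204 -0.032]
```

```bash

python3 nudge.py '[[0,0.002,0,0,0,0],[0,0,0.002,0,0,0],[0,0,0.002,0,0,0],[0,0,0,0,0,0]]' | sed -n 2,2p; python3 m.py
python3 nudge.py '[[0,0,0.001,0,0,0],[0,0,0,0,0,0]]' | sed -n 2,2p; python3 m.py
python3 nudge.py '[[0,0,0.001,0,0,0],[0,0,0,0,0,0]]' | sed -n 2,2p; python3 m.py
```

```text
eef_pos: [0.5049, -0.2718, 0.0806]
[-1.   0.4  2.6] [ 0.244 -0.183  0.072]
eef_pos: [0.5049, -0.2719, 0.0801]
[-1.1  2.   5.1] [0.38  0.054 0.1  ]
eef_pos: [0.505, -0.2719, 0.0799]
[-5.8  4.  14.9] [0.868 0.81  0.041]
```

```bash

python3 nudge.py '[[0,0,-0.0015,0,0,0],[0,0,0,0,0,0]]' | sed -n 2,2p; python3 m.py
for i in 1 2 3 4 5 6; do python3 nudge.py '[[0,-0.001,0,0,0,0],[0,0,0,0,0,0]]' | sed -n 2,2p; python3 m.py; done
```

```text
eef_pos: [0.5049, -0.2719, 0.0805]
[-1.8  1.3  2.2] [ 0.214 -0.171  0.097]
eef_pos: [0.5047, -0.273, 0.0802]
[-0.6  1.6  3.9] [ 0.344 -0.367  0.11 ]
eef_pos: [0.5044, -0.274, 0.0802]
[0.6 0.  1.9] [ 0.207 -0.38   0.011]
eef_pos: [0.5039, -0.2751, 0.0799]
[-0.7 -1.1 -1.3] [-0.256 -0.162 -0.106]
eef_pos: [0.5038, -0.2759, 0.08]
[-0.1  0.3 -1.5] [ 0.033 -0.145  0.005]
eef_pos: [0.5037, -0.2769, 0.0801]
[ 1.   0.6 -0.4] [-0.01  -0.208 -0.021]
eef_pos: [0.5035, -0.2778, 0.0802]
[-0.   0.8 -1. ] [ 0.002 -0.106  0.084]
```

```bash

python3 nudge.py '[[0,0.001,0,0,0,0],[0,0,0.001,0,0,0],[0,0,0,0,0,0]]' | sed -n 2,2p; python3 m.py
for i in 1 2 3; do python3 nudge.py '[[0,0,0.001,0,0,0],[0,0,0,0,0,0]]' | sed -n 2,2p; python3 m.py; done
```

```text
eef_pos: [0.5037, -0.2767, 0.079]
[-0.5  0.4 -0.3] [ 0.072 -0.148 -0.035]
eef_pos: [0.5039, -0.2768, 0.0783]
[-1.  -0.3  0.9] [ 0.178 -0.057 -0.018]
eef_pos: [0.504, -0.2768, 0.0774]
[ 1.  -0.1  3.2] [ 0.196 -0.157  0.02 ]
eef_pos: [0.504, -0.2769, 0.0763]
[2.4 0.5 2.7] [ 0.086 -0.433  0.001]
```

```bash

for i in 1 2; do python3 nudge.py '[[0,0,0.0007,0,0,0],[0,0,0,0,0,0]]' | sed -n 2,2p; python3 m.py; done
```

```text
eef_pos: [0.504, -0.2769, 0.0757]
[ 3.4 -0.6  3.4] [ 0.069 -0.578 -0.014]
eef_pos: [0.5041, -0.2769, 0.0757]
[ 0.3  1.6 12.1] [ 0.539  0.103 -0.039]
```

```bash

python3 nudge.py '[[0,0,-0.0006,0,0,0],[0,0,0,0,0,0]]' 0.04 5| sed -n 2,2p; python3 m.py
python3 nudge.py '[[0,0,0,0,0,0],[0,0,0,0,0,0],[0,0,0,0,0,0]]' 0.072| sed -n 2,5p
python3 nudge.py '[[0,0,-0.01,0,0,0],[0,0,-0.03,0,0,0],[0,0,-0.045,0,0,0],[0,0,-0.045,0,0,0],[0.04,0,0,0,0,0],[0.045,0.01,0,0,0,0],[0.045,0.02,0,0,0,0],[0.03,0.03,0,0,0,0]]'| sed -n 2,5p
python3 nudge.py '[[0,0.045,0,0,0,0],[0,0.045,0,0,0,0],[0,0.045,0,0,0,0],[0,0.03,0,0,0,0],[0,0,0,0,0,0]]'| sed -n 1,2p
python3 - <<'E'
from h import *
from plant import ctrl
np.set_printoptions(precision=4,suppress=True)
im={}
for n in("side","top"):
    im[n]=ctrl.get_image(n)["img"][:,:,::-1].copy();cv2.imwrite(f"pics/{n}7.png",im[n])
t=im["top"];u=np.array([.9774,-.2114]);v=np.array([.2114,.9774]);O=np.array([.5040,-.2769])
# blade long sides (z .073), predicted lines then refined
for off in(-.028,.028):
    A,B=[np.r_[O+k*u+off*v,.073] for k in(-.05,.05)]
    a,b=proj("top",[A,B]);p,d,e=edge(t,a,b,2);X=onz("top",p,.073);Y=onz("top",p+d*10,.073)-X
    print("side",off,"std",round(e,2),"v",X[:2]@v-O@v,"yaw",np.arctan2(-Y[1],-Y[0]) if Y[0]<0 else np.arctan2(Y[1],Y[0]))
for k in(-.055,.055):
    a,b=proj("top",[np.r_[O+k*u+w*v,.073] for w in(-.025,.025)]);p,d,e=edge(t,a,b,2.5);print("end",k,"std",round(e,2),"u",onz("top",p,.073)[:2]@u-O@u)
s=im["side"]
# side-view: visible front long side: top and bottom edges near both ends: columns
for k in(-.04,-.02,.02,.04):
    q=proj("side",[np.r_[O+k*u-.028*v,z] for z in(.073,.063)]);c=int(round(q[0,0]));print("k",k,"pred rows",q[:,1].round(1),"col",c,[int(x) for x in s[int(q[0,1])-5:int(q[0,1])+14,c].mean(1)],"from",int(q[0,1])-5)
E
```

```text
eef_pos: [0.5039, -0.2769, 0.0757]
[1.9 0.2 5.9] [ 0.157 -0.399  0.052]
eef_pos: [0.5034, -0.2767, 0.075]
tool_rot: [-0.001, 0.106, 0.994, 0.0]
ft_force: [0.6, -0.1, 0.3]
grip_width: 0.0715
eef_pos: [0.3577, -0.1837, 0.2057]
tool_rot: [0.0, 0.107, 0.994, -0.0]
ft_force: [1.2, 0.6, 0.0]
grip_width: 0.072
clock: 33.65
eef_pos: [0.3951, -0.0206, 0.2061]
side -0.028 std 0.46 v -0.025128574103694207 yaw -0.20940297036882685
side 0.028 std 0.59 v 0.029830868920144887 yaw -0.2159353396776079
end -0.055 std 0.35 u -0.05699367264004551
end 0.055 std 0.32 u 0.05681820214785571
k -0.04 pred rows [263.6 266.6] col 245 [140, 162, 139, 152, 146, 159, 100, 75, 92, 135, 144, 142, 138, 110, 102, 104, 107, 108, 112] from 258
k -0.02 pred rows [262.9 265.8] col 252 [146, 155, 128, 159, 150, 164, 138, 79, 84, 120, 138, 143, 140, 132, 108, 110, 113, 112, 118] from 257
k 0.02 pred rows [261.3 264.3] col 266 [185, 190, 170, 181, 170, 169, 81, 78, 110, 137, 143, 141, 150, 177, 187, 120, 108, 114, 129] from 256
k 0.04 pred rows [260.6 263.5] col 274 [169, 165, 166, 166, 168, 159, 94, 76, 96, 135, 144, 143, 137, 113, 115, 118, 121, 122, 133] from 255
```

```bash
python3 -c "
from plant import ctrl
print(ctrl.hand_in())"
```

```text
the job is handed in; nothing more can be done
None
```

I handed the job in at about 34 s of the 72 s limit: the door is open, and the blade was laid face up on the board, picked up again, and now lies level on the slicer rails with its notch over the pin. The door angle (about 1.7 rad) and the levelness come from camera measurements. That the notch sits over the pin comes from how the blade went down, because I had used all ten picture views by then.

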